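# Free the spring-bar link and open the first-aid case

## Task

Open the first-aid case: use the forked key, not the gripper, to press the yellow collar of the spring bar sideways until the steel link swings free, then slide the case's white door fully open by its red pull. Leave the key standing or lying on the table, touching neither the case nor its bracket, and do not disturb the other things.

Things in the scene. Friction and masses are not known exactly. Their poses are not given: they have to be found in the camera images.
- case: Green first-aid case, fixed, lying on the table: 200 mm along its x, 240 mm along its y, top 55 mm up. Origin: centre of its underside; z up. Its door opens towards its x (away from the robot when unturned). Against its -y side an aluminium bracket (y -120 to -250 mm, 60 mm wide about x = -13 mm, base 20 mm high) carries the spring bar, which lies along y at x = -13 mm, z = 73 mm
- lug (a point): Top centre of the bracket lug nearest the case; two upright lugs, 32 mm wide in the case's x, tops 90 mm above the table, hold the spring bar: this one at case y -121 to -131 mm, the other at y -222 to -234 mm with a 27 mm thick spring sleeve at y -200 to -222 mm
- collar (a point): On the bar's axis, centre of the +y face (case axes) of the yellow collar, 36 mm across, 8 mm thick; moves with the bar. From this face to the lug on its +y side 38 mm of the 10 mm rod is bare: lower the fork over it from above, one prong either side (53 mm of free air below the rod's axis), then press the face towards the case's -y: that draws the rod's tip out of the link's eye
- bar (a joint): Travel of the spring bar towards the case's -y, m: 0 at rest, 0.024 at its stop. The spring takes 3 N to start and 6.6 N at the stop. The tip leaves the eye at 0.012; the bar springs back when let go
- link (a joint): Swing of the flat steel link (160 mm long, 16 wide, 66 to 80 mm above the table), rad. 0: held by the bar, lying along the case's y just beyond the red pull, so the door cannot open. With the bar's tip out of its eye, its own spring swings it level, in about a second, towards the case's +x to 1.6, where it stays clear of the door
- link_eye (a point): The eye at the link's free end, 24 mm wide; moves with the link. The link's pivot is at x = -13, y = 30 mm in the case's frame
- door (a joint): Travel of the white sliding door on the case's top towards the case's +x, m: 0 closed, 0.085 fully open (stop). It slides stiffly (about 1 N) and stays where it is left
- pull (a point): Centre of the red pull, an upright rib on the door 14 mm (case x) by 70 mm (case y) by 26 mm high; its foot, the door's top face, is 60.5 mm and its top 86.5 mm above the table. Moves with the door. Push its near (-x) face towards the case's +x; nothing stands on the door before that face
- key_center (a point): Centre of the forked key (z = 64 of 128 mm, 80-170 g), standing on its prongs; z up. Two steel prongs 44 mm long, each 14 mm wide in x, 26 mm thick in y, 20 mm apart in x; bridge 48 mm wide, 44 to 60 mm up; orange handle 60 to 128 mm up, 28 mm in x by 24 mm in y, best grasped across y about 95 mm up. A half turn about z looks the same
- eggcup: Bystander: blue ceramic egg cup, 50 mm across, 65 mm tall; origin under its foot
- torch: Bystander: black torch standing on its lens end, 52 mm across, 130 mm tall; origin under its foot
- carabiner: Bystander: steel carabiner lying flat, 115 x 75 mm, 10 mm thick; origin at its centre on the table
- earmuffs: Bystander: yellow ear defenders lying down, 175 mm over the cups (y), 70 mm high, headband reaching 125 mm to +x; origin on the table between the cups
- mug: Bystander: white mug, 84 mm across, 95 mm tall; origin under its foot
Mind the look-alikes: they are no part of the job. What is shaped like the part that bears key_center but green is not meant.

How it is judged:
On the way:
1. the link has begun to swing free while the forked key presses the spring bar (value of joint link above 0.2 rad and contact force between key and bar above 0.3 N).
At the end, for the whole second after the job is handed in: The link is swung clear (beyond 1.3 rad), the spring bar is back at rest (within 3 mm), the door is open by more than 75 of its 85 mm, and the key stands or lies still on the table (its centre lower than 72 mm), touching no part of the case (value of joint link above 1.3 rad and value of joint bar below 0.003 m and value of joint door above 0.075 m and height (world z) of key_center below 0.072 m and contact force between key and case below 0.1 N and linear speed of key below 0.02 m/s and angular speed of key below 0.2 rad/s).
It fails at once if the gripper or the arm pushes the spring bar (more than 1 N) (contact force between any of the fingers, the arm and bar above 1 N).
It fails at once if a bystander is moved by more than 40 mm (distance of any of carabiner, earmuffs, eggcup, torch, mug from where it was at the start of the episode above 0.04 m).
It fails at once if a standing bystander is tipped over (angle between any of eggcup, torch, mug's own z axis and vertical above 0.5 rad).
It also fails if it takes over 69 s, if anything falls off the work surface, if the arm or the gripper's body presses on something with over 40 N, if the wrist force passes 120 N, or if a joint passes its speed limit or range.

## Robot

A 6-joint arm with a two-finger parallel gripper is mounted at the origin on the work surface. World frame = base frame: x ahead of the robot, y to its left, z up, the work surface at z = 0. Lengths are in m, angles in rad, forces in N, time in s.
With the tool pointing down it reaches from about 0.375 to 0.9 m from the base axis. Payload 3.1 kg.
Tool frame: the origin (TCP) lies on the centre line of the jaws, within the pads' length; the fingertips stand robot.tip_reach ahead of it and the grasp point (between the pads) is the TCP (robot.tip_reach is the distance from the TCP to the fingertips, in m); z points along the fingers, y is the direction in which the jaws open and shut (so a half turn about z gives the same grasp; the last joint's range is limited). The gripper opens to 87 mm and grips with 3 to 60 N. Pads are 19 mm wide; open, the fingers measure 117 mm over their backs; the gripper's body (75 mm by 190 mm) begins 51 mm behind the grasp point.
Start: joints at [-1.306, 0.527, 1.433, -0, 1.181, -0.178], TCP at [0.268, -0.564, 0.242] pointing down, gripper open.
Joint ranges: [-3.08, 3.08], [-0.75, 2.2], [0.22, 2.44], [-1.43, 4.57], [0, 2.65], [-2.85, 2.85]. Speed limits (rad/s): [2.79, 2.79, 3.14, 3.14, 3.14, 3.14].

## Interface

Orientations are given as a unit quaternion [x, y, z, w].
In Python, from rig import telemetry, viewer, robot gives the robot as it stands. The module is installed in compiled form; this text tells all that it offers.
- The arm moves only by the tool step_arm, never from a script. Its argument "targets" is a list of rows, each an object of numbers: "dx", "dy", "dz": the shift along the tool's x, y, z in m; "rx", "ry", "rz": the turn, a rotation vector about the tool's x, y, z in degrees. In form: [{"dx": .., "dy": .., "dz": .., "rx": .., "ry": .., "rz": ..}, ...]. A call has exactly 5 rows; each row is the pose to reach, as a shift and turn from the pose measured when the call began, along the tool's axes at that moment; what a row does not reach only later rows make up. A row lasts 1/8 s, in which the tool goes at most 62.5 mm and 10.7 degrees, less where a joint would pass 70% of its speed; a pose out of reach is approached as far as the arm can. A call with a gripper value outside its range is refused whole. "gripper" is the opening, from 0 (shut) to 1 (fully open), set as the call begins (left out, the last holds). The fingers move at their own pace and stop on an object; "force" is the grip in N (left out, the last holds). Time passes only in rows, so rows that repeat a pose let the fingers close, or fill a call up. It gives the time, the measured TCP pose, the force and the opening at its end, in the units of the state.
- telemetry.get_obs(): the state, without advancing time (a new reading comes with each control period).
- viewer.camera(name): name is "scene" or "top"; returns a dict with "img" (420x560x3 uint8, blue, green, red), "depth" (420x560 float32, m along the optical axis (not along the pixel's ray), 0 where there is no reading), "K" (3x3 intrinsics, pixels), "R" (3x3) and "t" (3): a world point X has camera coordinates R X + t. Camera axes: x right, y down, z forward; pixel columns grow to the right and rows downward; lengths in m; the calibration is good to about 2 mm. A picture is of the moment at which its call begins.
- robot.hand_in(): hands the job in, once; it reports no verdict.
The state is a dict: "time": time; "q": joint angles; "joint_velocities": joint speeds; "joint_torque": joint torques, N m; "position": TCP position; "tool_rot": TCP orientation; "ft_force": force on the tool from outside, world axes, zero at the start; "moment": the same for the moment, N m; "grip_width": finger opening in m.
Only numpy, scipy, OpenCV 4.12 (cv2) and the standard library are available. Lean on these libraries where they do the work, as an engineer would, in place of code of your own. Each camera call takes 0.05 s, during which the arm holds its last target.

## Working session

There is one attempt and no reset: what is moved stays moved. The work goes in short steps, Python scripts to look and compute and a tool call to move; the robot and the scene stay as the last step left them, time stands still between calls to the robot, and variables do not carry over. Pictures are saved under pics/ and viewed, and the job is handed in when it is done.

Besides the shell and the picture viewer there is one more tool, called by a JSON object that holds its "op" and its "data". step_arm: Moves the arm, as the interface text tells. Its arguments: {"type":"object","properties":{"targets":{"type":"array"},"gripper":{"type":"number"},"force":{"type":"number"}},"required":["targets"]}

```bash
mkdir -p pics; python3 - <<'E'
from rig import telemetry, viewer, robot
import cv2, numpy as np
print(telemetry.get_obs(), robot.tip_reach)
for n in("scene","top"):
    c=viewer.camera(n); cv2.imwrite(f"pics/{n}0.png",c["img"]); np.savez(f"{n}0.npz",**c); print(n,c["K"],c["R"],c["t"])
E
```

```text
{'time': 0.0, 'q': array([-1.30546975e+00,  5.28492721e-01,  1.43391616e+00,  5.52617192e-06,
        1.18140780e+00, -1.78516939e-01]), 'joint_velocities': array([ 0.00023127,  0.0012503 , -0.0002578 ,  0.00138982, -0.00049007,
       -0.0021661 ]), 'joint_torque': array([-4.78717611e-04, -4.40041208e+01, -1.76592940e+01,  6.32319669e-02,
        5.83075953e-02, -1.83431403e-04]), 'position': array([ 0.26821427, -0.5637429 ,  0.24055088]), 'tool_rot': array([ 9.75475891e-01,  2.20103495e-01, -4.56989390e-05, -1.11107747e-03]), 'ft_force': array([-0.36573697, -0.64825981, -0.18144907]), 'moment': array([-0.03440369, -0.03703024,  0.00963827]), 'grip_width': 0.08710604654282389} 0.019
scene [[404.55840109   0.         276.22845627]
 [  0.         404.55840109 212.45900475]
 [  0.           0.           1.        ]] [[ 0.50426903  0.86354403  0.00210963]
 [ 0.73439306 -0.42756319 -0.527121  ]
 [-0.4542902   0.26736009 -0.84978762]] [-0.21443558 -0.34774391  1.3601016 ]
top [[458.86386112   0.         283.10564206]
 [  0.         458.86386112 209.57601265]
 [  0.           0.           1.        ]] [[-2.00853550e-04 -9.99974700e-01 -7.11045132e-03]
 [-9.81317092e-01  1.56512778e-03 -1.92391046e-01]
 [ 1.92397307e-01  6.93896499e-03 -9.81292580e-01]] [-0.03439074  0.50106328  1.41042779]
```

View pics/scene0.png

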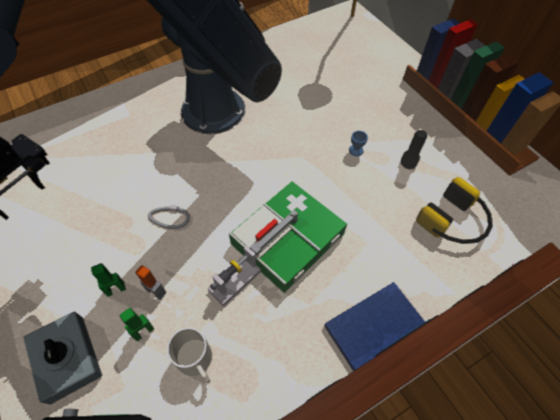

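View pics/top0.png

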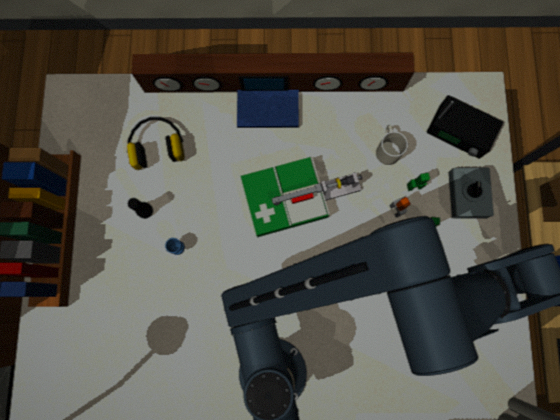

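The scene picture shows the case at about (288,237), the bracket at (225,283), the orange key at (148,278), and green look-alikes at (105,278) and (135,322). In the top picture the case is at (285,195), the key at (400,206), and the green look-alikes are either side of it. I'll enlarge these areas.

```bash
cat > h.py <<'E'
import numpy as np, cv2
def load(n): return dict(np.load(n))
def cloud(c):
    d=c["depth"]; v,u=np.mgrid[:d.shape[0],:d.shape[1]]
    K=c["K"]; p=np.stack([(u-K[0,2])/K[0,0]*d,(v-K[1,2])/K[1,1]*d,d],-1)
    P=(p-c["t"])@c["R"]; P[d==0]=np.nan
    return P
def crop(c,u0,v0,u1,v1,s,name):
    cv2.imwrite(name,cv2.resize(c["img"][v0:v1,u0:u1],None,fx=s,fy=s,interpolation=cv2.INTER_CUBIC))
def proj(c,X):
    p=c["R"]@np.array(X)+c["t"]; return (c["K"]@p)[:2]/p[2]
E
python3 - <<'E'
from h import *
s=load("scene0.npz"); t=load("top0.npz")
crop(s,80,220,280,370,4,"pics/s_c1.png"); crop(t,230,140,430,260,4,"pics/t_c1.png")
for c,n in((s,"s"),(t,"t")):
    P=cloud(c); h=cv2.cvtColor(c["img"],cv2.COLOR_BGR2HSV)
    for name,m in (("orange",(h[...,0]>4)&(h[...,0]<18)&(h[...,1]>180)&(h[...,2]>90)),("red",((h[...,0]<4)|(h[...,0]>175))&(h[...,1]>180)&(h[...,2]>90)),("yellow",(h[...,0]>20)&(h[...,0]<32)&(h[...,1]>150)&(h[...,2]>90))):
        k,l,st,ce=cv2.connectedComponentsWithStats(m.astype('uint8'))
        for i in range(1,k):
            if st[i,4]>12:
                q=P[l==i]; print(n,name,st[i],ce[i].round(1),np.nanmedian(q,0).round(4),np.nanmin(q,0).round(3),np.nanmax(q,0).round(3))
E
```

```text
s orange [136 266  14  12 105] [142.5 271.7] [ 0.5126 -0.4011  0.1252] [ 0.497 -0.414  0.118] [ 0.526 -0.388  0.129]
s red [450  21  23  12 146] [461.4  26.6] [0.3062 0.7073 0.2426] [ 0.04   0.67  -0.023] [0.321 1.123 0.246]
s red [257 220  20  19 105] [266.3 228.7] [ 0.535  -0.0927  0.0841] [ 0.521 -0.125  0.079] [ 0.547 -0.06   0.087]
s yellow [453 178  26  20 203] [466.6 186.9] [0.6886 0.4532 0.0654] [0.649 0.439 0.054] [0.726 0.47  0.071]
s yellow [422 206  28  25 285] [435.6 217. ] [0.7185 0.313  0.0647] [0.68  0.298 0.049] [0.755 0.337 0.071]
s yellow [231 260  10  11  48] [235.6 264.9] [ 0.586  -0.2059  0.0857] [ 0.567 -0.213  0.072] [ 0.599 -0.2    0.091]
t orange [249  29  14  15  61] [254.5  37.4] [ 1.5951  0.1312 -0.7504] [ 1.559  0.083 -0.763] [ 1.65   0.153 -0.733]
t orange [465  29   9  16  62] [469.1  35.4] [ 1.6029 -1.0194 -0.7483] [ 1.551 -1.045 -0.761] [ 1.646 -0.998 -0.73 ]
t orange [200  30   8  16  45] [203.6  36. ] [ 1.6125  0.3944 -0.7511] [ 1.551  0.378 -0.767] [ 1.652  0.418 -0.737]
t orange [253  30  10   6  24] [257.7  32.4] [ 1.6228  0.1076 -0.7504] [ 1.60
[... 917 characters left out ...]
 [ 0.52  -0.125  0.081] [ 0.547 -0.063  0.094]
t red [  0 263  21  10 191] [  9.8 267.8] [0.3038 0.6984 0.2439] [0.293 0.671 0.238] [0.318 0.728 0.25 ]
t yellow [170 134  10  23 140] [174.6 145. ] [0.7101 0.3156 0.0665] [0.675 0.3   0.053] [0.751 0.333 0.075]
t yellow [127 143  10  25 152] [131.3 154.2] [0.6808 0.4544 0.0663] [0.644 0.438 0.04 ] [0.719 0.476 0.074]
t yellow [336 178   5  10  29] [338.4 182.8] [ 0.5776 -0.2087  0.0873] [ 0.566 -0.214  0.066] [ 0.594 -0.201  0.097]
t yellow [ 18 188   8   6  19] [ 20.7 190.6] [0.5288 0.7246 0.1942] [0.522 0.71  0.191] [0.537 0.733 0.198]
t yellow [ 31 188   9  10  44] [ 35.8 193. ] [0.5225 0.6777 0.194 ] [0.51  0.667 0.189] [0.537 0.694 0.199]
```

```bash
ls -la
```

```text
total 3240
drwxr-xr-x  3 agent agent    4096 Dec  6 12:33 .
drwxr-xr-x 23 root  root     4096 Dec  6 12:32 ..
-rw-r--r--  1 agent agent     465 Dec  6 12:33 h.py
drwxr-xr-x  2 agent agent    4096 Dec  6 12:33 pics
-rw-r--r--  1 agent agent 1647772 Dec  6 12:32 scene0.npz
-rw-r--r--  1 agent agent 1647772 Dec  6 12:32 top0.npz
```

View pics/s_c1.png

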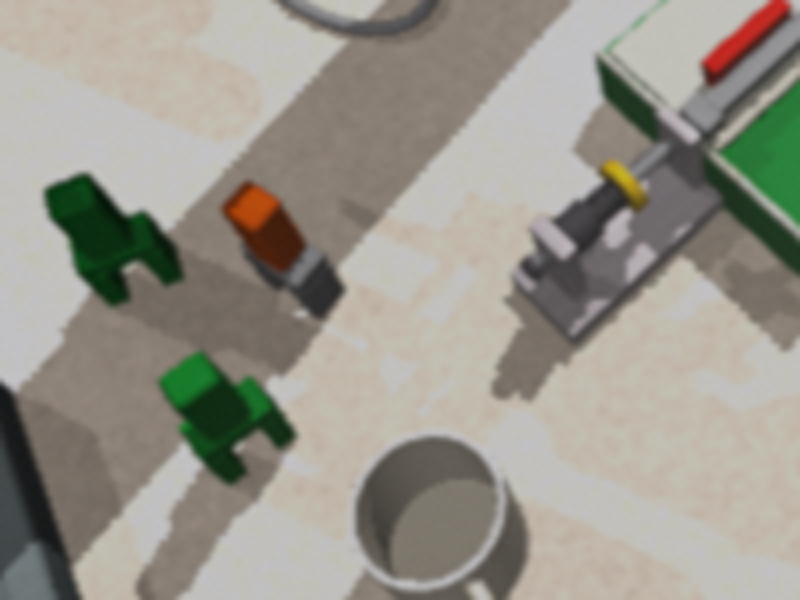

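View pics/t_c1.png

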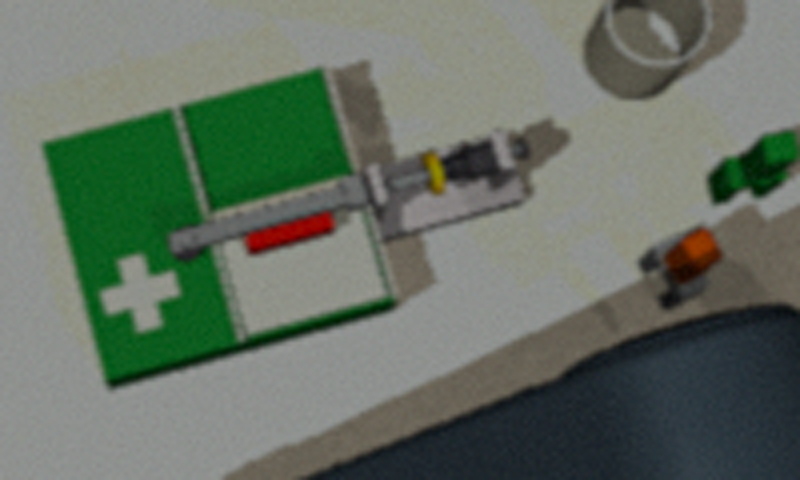

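The crops show the orange key with its prongs to the right and below in the scene view, the yellow collar at about scene (235,265), and the bare rod between it and the near lug. Next I fit the poses from depth.

```bash
python3 - <<'E'
from h import *
s=load("scene0.npz"); t=load("top0.npz")
def rect(q):
    r=cv2.minAreaRect((q[:,:2]*1000).astype('float32')); return np.round(r[0],1),np.round(r[1],1),round(r[2],2)
for c,n in((s,"s"),(t,"t")):
    P=cloud(c); X,Y,Z=P[...,0],P[...,1],P[...,2]
    h=cv2.cvtColor(c["img"],cv2.COLOR_BGR2HSV)
    box=(X>.3)&(X<.85)&(Y>-.25)&(Y<.2)
    g=(h[...,0]>50)&(h[...,0]<75)&(h[...,1]>140)&box&(Z>.045)&(Z<.062)
    print(n,"case green",g.sum(),rect(P[g]))
    b=(X>.4)&(X<.7)&(Y>-.34)&(Y<-.02)&(Z>.07)
    k,l,st,ce=cv2.connectedComponentsWithStats((b&(Z>.064)).astype('uint8'))
    for i in range(1,k):
        if st[i,4]>15: print("hi",st[i],rect(P[l==i]),np.nanmedian(P[l==i],0).round(4))
    b=(X>.44)&(X<.58)&(Y>-.46)&(Y<-.35)
    o=(h[...,0]>3)&(h[...,0]<18)&(h[...,1]>150)&b&(Z>.118)
    print("key top",o.sum(),rect(P[o]),P[o].mean(0))
    o=b&(Z>.01)&(Z<.062)
    k,l,st,ce=cv2.connectedComponentsWithStats(o.astype('uint8'))
    for i in range(1,k):
        if st[i,4]>15: print("low",st[i],rect(P[l==i]),np.nanmedian(P[l==i],0).round(4))
    o=b&(Z>.008)
    print("key all",rect(P[o]))
    d=(X>.2)&(X<.9)&(Y>-.6)&(Y<-.2)&(Z>.008)&(Z<.2)
    k,l,st,ce=cv2.connectedComponentsWithStats(d.astype('uint8'))
    for i in range(1,k):
        if st[i,4]>40: print("obj",st[i],rect(P[l==i]),np.nanmax(P[l==i],0).round(3))
E
```

```text
s case green 3402 (array([548.5, -31.8]), array([199.8, 228.1]), 15.43)
hi [ 210  215   82   76 1040] (array([ 563.9, -150.8]), array([ 37.9, 269.3]), 18.73) [ 0.5664 -0.1461  0.0793]
key top 120 (array([ 511.3, -400.9]), array([26.6, 22.5]), 27.22) [ 0.51236913 -0.40083258  0.12459706]
low [140 281  26  18 193] (array([ 511.5, -400.1]), array([47.4, 26. ]), 26.84) [ 0.5276 -0.3954  0.0462]
low [139 314   8   4  16] (array([ 576.5, -447.6]), array([7.1, 9.9]), 2.33) [ 0.5762 -0.4459  0.0571]
key all (array([ 535.1, -428.4]), array([ 51.4, 101.3]), 39.96)
obj [208 260  38  45 905] (array([ 592.8, -240.1]), array([60.7, 82.2]), 15.26) [ 0.632 -0.2    0.092]
obj [ 91 263  34  33 591] (array([ 453.3, -486.8]), array([48.3, 27.6]), 82.93) [ 0.469 -0.462  0.13 ]
obj [136 265  30  34 470] (array([ 511.5, -400.1]), array([47.4, 26. ]), 26.84) [ 0.537 -0.379  0.129]
obj [120 308  34  33 558] (array([ 589.3, -464.6]), array([26.9, 48.1]), 9.96) [ 0.606 -0.439  0.129]
obj [  66  311   36   70 1065] (array([ 561.1, -588.8]), array([ 22.4, 159.3]), 89.98) [ 0.641 -0.578  0.053]
obj [ 167  327   4
[... 783 characters left out ...]
 (array([ 804.9, -584.1]), array([ 96.1, 129.2]), 63.37) [ 0.882 -0.517  0.198]
obj [377 125  31  40 645] (array([ 711.3, -379.1]), array([104.8,  84.9]), 40.44) [ 0.778 -0.344  0.101]
obj [449 168  14  50 499] (array([ 560.8, -589.6]), array([161.9,  20.8]), 0.01) [ 0.642 -0.579  0.059]
obj [334 172  29  26 500] (array([ 591.9, -239.1]), array([64.8, 97.5]), 15.07) [ 0.625 -0.2    0.097]
obj [407 173  24  18 247] (array([ 588.2, -467.9]), array([26.8, 50.3]), 10.43) [ 0.599 -0.441  0.135]
obj [391 197  20  21 241] (array([ 508.1, -403.4]), array([47.7, 28.3]), 28.15) [ 0.535 -0.383  0.133]
obj [431 217  10  10  58] (array([ 451.2, -491.4]), array([26.5, 23. ]), 89.49) [ 0.463 -0.478  0.134]
```

```bash
python3 - <<'E'
from h import *
s=load("scene0.npz"); t=load("top0.npz")
crop(s,90,255,170,315,10,"pics/s_key.png"); crop(t,385,185,445,230,12,"pics/t_key.png"); crop(s,205,240,285,300,10,"pics/s_rod.png")
E
```

```text
(no output)
```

View pics/s_key.png

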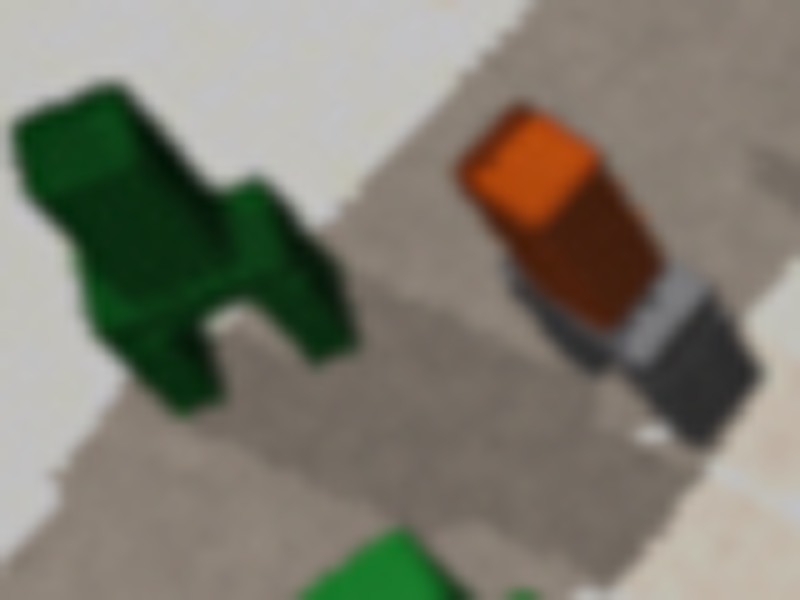

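View pics/t_key.png

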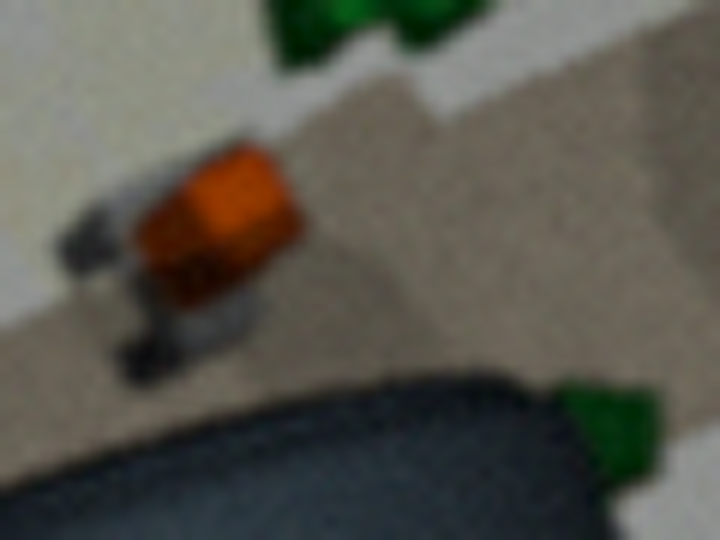

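View pics/s_rod.png

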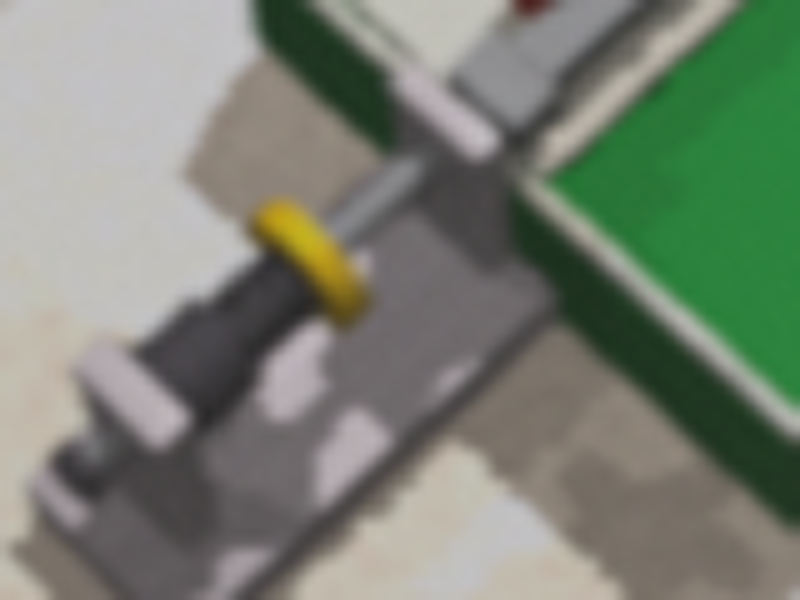

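Key: centre about (0.510,-0.4015), long axis at +27.5°. Case: yaw 15.4°. I'll refine the case pose by fitting the lugs and the pull.

```bash
cat >> h.py <<'E'
from scipy.spatial.transform import Rotation as Rn
def move(obs,xyz,yaw_y):
    """tool deltas to go to xyz, tool down, tool y at yaw_y deg (mod 180)"""
    R0=Rn.from_quat(obs["tool_rot"]); best=None
    for a in (yaw_y,yaw_y+180):
        y=np.array([np.cos(np.radians(a)),np.sin(np.radians(a)),0]); z=np.array([0,0,-1.]); x=np.cross(y,z)
        rv=(R0.inv()*Rn.from_matrix(np.stack([x,y,z],1))).as_rotvec(degrees=True)
        if best is None or np.linalg.norm(rv)<np.linalg.norm(best): best=rv
    return (R0.inv().apply(np.array(xyz)-obs["position"])).round(4),best.round(2)
E
python3 - <<'E'
from h import *
from rig import telemetry
yaw=np.radians(15.4); ex=np.array([np.cos(yaw),np.sin(yaw)]); ey=np.array([-ex[1],ex[0]])
for n in("scene0","top0"):
    c=load(n+".npz"); P=cloud(c); h=cv2.cvtColor(c["img"],cv2.COLOR_BGR2HSV)
    q=(P[...,:2]-[.549,-.039]); u=q@ex*1000; v=q@ey*1000; Z=P[...,2]
    def rep(nm,m):
        a=np.c_[u[m],v[m]]; r=cv2.minAreaRect(a.astype('float32'))
        print(n,nm,m.sum(),np.round(np.percentile(a,[3,50,97],axis=0),1).tolist(),np.round(r[0],1),np.round(r[1],1),round(r[2],1),"z",Z[m].mean().round(4))
    rep("lug1",(abs(u+13)<30)&(v<-110)&(v>-142)&(Z>.084))
    rep("lug2",(abs(u+13)<30)&(v<-210)&(v>-245)&(Z>.0845))
    red=((h[...,0]<5)|(h[...,0]>174))&(h[...,1]>150)&(h[...,2]>60)&(abs(u)<80)&(abs(v)<120)
    rep("pull",red&(Z>.075))
    rep("yel",(h[...,0]>18)&(h[...,0]<33)&(h[...,1]>130)&(abs(u+13)<40)&(v<-150)&(v>-200))
    g=(h[...,0]>50)&(h[...,0]<75)&(h[...,1]>140)&(abs(u)<130)&(abs(v)<150)&(Z>.045)&(Z<.062); rep("green",g)
    rep("link",(abs(u+13)<25)&(v>-110)&(v<45)&(Z>.072)&~red&(Z<.09))
    rep("brk",(abs(u+13)<45)&(v>-265)&(v<-125)&(Z>.012)&(Z<.026))
o=telemetry.get_obs()
print(move(o,[.510,-.4015,.24],117.5))
E
```

```text
scene0 lug1 56 [[-27.3, -128.0], [-12.7, -123.2], [3.0, -118.1]] [ -11.8 -122.8] [32.1 10.7] 0.3 z 0.0873
scene0 lug2 71 [[-27.3, -229.7], [-11.4, -224.2], [3.5, -215.6]] [ -11.4 -221.5] [18.3 32.6] 86.6 z 0.0873
scene0 pull 131 [[-34.3, -80.0], [-28.0, -49.0], [-22.3, -16.6]] [-28.6 -47.8] [66.2 13.6] 89.7 z 0.0835
scene0 yel 58 [[-26.4, -173.8], [-9.4, -171.3], [3.8, -166.3]] [ -11.1 -169.6] [ 8.8 31.8] 89.2 z 0.0832
scene0 green 3402 [[-87.3, -98.8], [42.3, 29.4], [97.0, 115.4]] [1.4 7.1] [199.8 228.1] 0.0 z 0.0528
scene0 link 422 [[-33.2, -107.7], [-11.3, -42.0], [-2.9, 36.8]] [-19.8 -33. ] [ 36.9 154.5] 2.5 z 0.0782
scene0 brk 720 [[-30.4, -244.1], [0.3, -184.3], [17.6, -127.9]] [ -11.4 -185.9] [ 61.4 121.1] 0.6 z 0.0178
top0 lug1 36 [[-27.5, -129.8], [-12.1, -124.3], [0.8, -111.3]] [ -14.3 -124. ] [29.5 19.8] 23.5 z 0.0899
top0 lug2 54 [[-28.5, -232.5], [-14.3, -224.5], [0.9, -211.5]] [ -13.9 -221.5] [31.8 22.2] 0.9 z 0.0897
top0 pull 104 [[-37.8, -79.2], [-31.3, -48.4], [-24.4, -17.3]] [-30.9 -48.7] [14.5 68.2] 0.6 z 0.0866
top0 yel 38 [[-28.6, -178.0], [-15.2, -170.6], [-0.7, -168.2]] [ -14.6 -174.1] [11.9 28.5] 89.7 z 0.0835
top0 green 2649 [[-98.1, -101.8], [31.8, 35.2], [93.4, 114.7]] [-1.7  3.8] [231.  200.3] 90.0 z 0.0546
top0 link 272 [[-24.6, -107.1], [-14.5, -38.5], [-4.9, 36.6]] [-20.9 -34.1] [ 35.3 152.1] 2.1 z 0.0799
top0 brk 378 [[-42.8, -243.9], [-27.0, -175.9], [14.8, -132.0]] [ -13.7 -188.1] [125.2  60.9] 89.7 z 0.0195
(array([ 0.2881, -0.0428,  0.0008]), array([-0.11, -0.02, -2.07]))
```

{"op": "step_arm", "data": {"targets": [{"dx":0.06,"dy":-0.009,"rz":-0.5},{"dx":0.12,"dy":-0.018,"rz":-1},{"dx":0.18,"dy":-0.027,"rz":-1.5},{"dx":0.24,"dy":-0.036,"rz":-2},{"dx":0.288,"dy":-0.043,"rz":-2}], "gripper": 1}}

```text
invalid input
```

{"op": "step_arm", "data": {"targets": [{"dx":0},{"dx":0},{"dx":0},{"dx":0},{"dx":0}]}}

```text
invalid input
```

```bash
python3 - <<'E'
from h import *
from rig import telemetry, viewer
for n in("scene","top"):
    c=viewer.camera(n); np.savez(n+"1.npz",**c); cv2.imwrite(f"pics/{n}1.png",c["img"])
o=telemetry.get_obs(); print(o["position"],o["ft_force"],o["q"].round(2))
print(move(o,[.510,-.4015,.095],117.5))
E
```

```text
[ 0.26828177 -0.56400821  0.24095112] [-0.18645362  0.33940011  0.64870928] [-1.31  0.53  1.43 -0.    1.18 -0.18]
(array([ 0.288 , -0.0428,  0.1461]), array([-0.08, -0.02, -2.07]))
```

View pics/scene1.png

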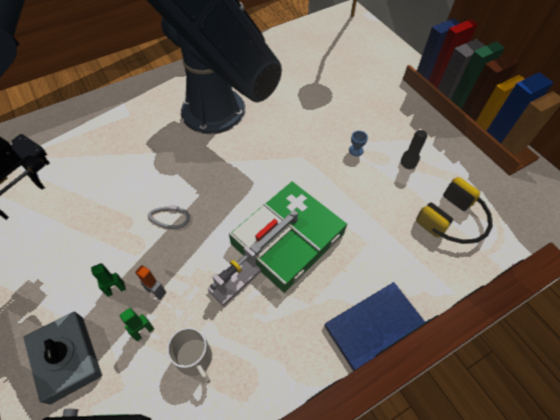

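The picture is unchanged because the calls were refused. I'll send rows with all six keys.

{"op": "step_arm", "data": {"targets": [{"dx":0.06,"dy":-0.009,"dz":0,"rx":0,"ry":0,"rz":-0.5},{"dx":0.12,"dy":-0.018,"dz":0,"rx":0,"ry":0,"rz":-1},{"dx":0.18,"dy":-0.027,"dz":0,"rx":0,"ry":0,"rz":-1.5},{"dx":0.24,"dy":-0.036,"dz":0,"rx":0,"ry":0,"rz":-2},{"dx":0.288,"dy":-0.043,"dz":0,"rx":0,"ry":0,"rz":-2}], "gripper": 1}}

```text
time: 0.82
position: [0.5117, -0.3997, 0.2408]
tool_rot: [0.971, 0.238, -0.0, -0.001]
ft_force: [-0.2, -0.2, 0.6]
grip_width: 0.0873
```

```bash
python3 - <<'E'
from h import *
from rig import telemetry, viewer
for n in("scene","top"):
    c=viewer.camera(n); np.savez(n+"1.npz",**c); cv2.imwrite(f"pics/{n}1b.png",c["img"])
crop(c,340,130,500,250,5,"pics/t1c.png")
o=telemetry.get_obs(); print(o["position"],o["q"].round(2))
print(move(o,[.510,-.4015,.095],117.5))
E
```

```text
[ 0.51375301 -0.39779399  0.24079927] [-0.83  0.56  1.37  0.    1.21  0.25]
(array([-0.0054,  0.0018,  0.1458]), array([-0.1 , -0.13,  0.27]))
```

View pics/scene1b.png

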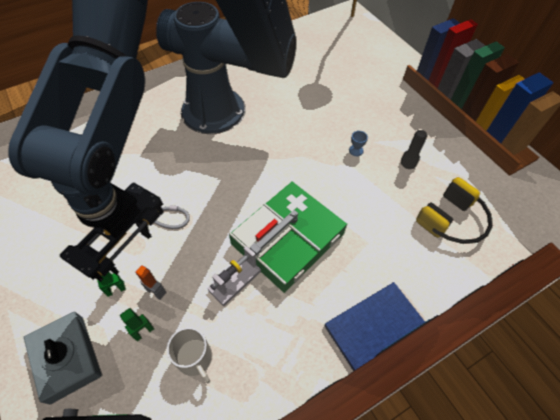

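The gripper hangs over the key at scene (148,278). Descending.

{"op": "step_arm", "data": {"targets": [{"dx":-0.005,"dy":0.002,"dz":0.03,"rx":0,"ry":0,"rz":0},{"dx":-0.005,"dy":0.002,"dz":0.065,"rx":0,"ry":0,"rz":0},{"dx":-0.005,"dy":0.002,"dz":0.1,"rx":0,"ry":0,"rz":0},{"dx":-0.005,"dy":0.002,"dz":0.13,"rx":0,"ry":0,"rz":0},{"dx":-0.005,"dy":0.002,"dz":0.145,"rx":0,"ry":0,"rz":0}], "gripper": 1}}

```text
time: 1.55
position: [0.5089, -0.4013, 0.0938]
tool_rot: [0.971, 0.24, -0.0, -0.003]
ft_force: [-0.2, 0.4, 0.6]
grip_width: 0.087
```

```bash
python3 - <<'E'
from h import *
from rig import telemetry, viewer
c=viewer.camera("scene")
crop(c,60,200,220,320,5,"pics/s2c.png")
o=telemetry.get_obs(); print(o["position"],o["ft_force"])
print(move(o,[.510,-.4015,.095],117.5))
E
```

```text
[ 0.50866429 -0.40083233  0.09256976] [-0.06182462 -0.20510065 -1.2556317 ]
(array([ 0.0009,  0.0012, -0.0024]), array([-0.38, -0.05,  0.23]))
```

View pics/s2c.png

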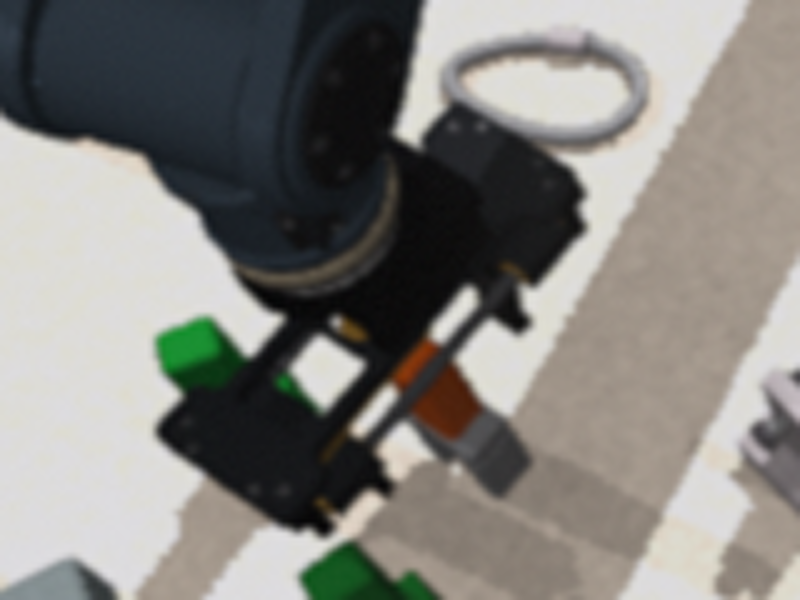

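The key's handle, at crop (435,385), sits between the open jaws. Closing.

{"op": "step_arm", "data": {"targets": [{"dx":0,"dy":0,"dz":0,"rx":0,"ry":0,"rz":0},{"dx":0,"dy":0,"dz":0,"rx":0,"ry":0,"rz":0},{"dx":0,"dy":0,"dz":0,"rx":0,"ry":0,"rz":0},{"dx":0,"dy":0,"dz":0,"rx":0,"ry":0,"rz":0},{"dx":0,"dy":0,"dz":0,"rx":0,"ry":0,"rz":0}], "gripper": 0, "force": 45}}

```text
time: 2.22
position: [0.5088, -0.4009, 0.093]
tool_rot: [0.971, 0.24, -0.0, -0.003]
ft_force: [-0.6, 0.1, 0.8]
grip_width: 0.045
```

{"op": "step_arm", "data": {"targets": [{"dx":0,"dy":0,"dz":0,"rx":0,"ry":0,"rz":0},{"dx":0,"dy":0,"dz":-0.03,"rx":0,"ry":0,"rz":0},{"dx":0,"dy":0,"dz":-0.07,"rx":0,"ry":0,"rz":0},{"dx":0,"dy":0,"dz":-0.11,"rx":0,"ry":0,"rz":0},{"dx":0,"dy":0,"dz":-0.13,"rx":0,"ry":0,"rz":0}]}}

```text
time: 2.85
position: [0.5097, -0.4022, 0.2253]
tool_rot: [0.971, 0.24, 0.001, -0.002]
ft_force: [0.2, 0.3, -1.6]
grip_width: 0.0236
```

```bash
python3 - <<'E'
from h import *
from rig import telemetry, viewer
c=viewer.camera("scene"); cv2.imwrite("pics/s3.png",c["img"])
o=telemetry.get_obs(); print(o["position"],o["ft_force"],o["grip_width"])
print(move(o,[.5758,-.1851,.225],105.4))
E
```

```text
[ 0.51040657 -0.40293814  0.22749009] [-0.03285992 -0.67952133 -0.10118106] 0.023768410817962778
(array([ 0.1593, -0.1624,  0.0028]), array([ 0.02, -0.16, 12.34]))
```

View pics/s3.png

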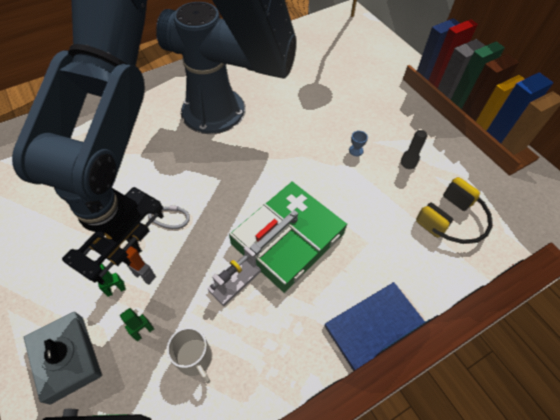

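The jaws hold 24 mm, the handle's thickness, and the key is off the table at (140,265). Moving over the rod; the tips are about 130 mm up and clear the lugs.

{"op": "step_arm", "data": {"targets": [{"dx":0.03,"dy":-0.03,"dz":0,"rx":0,"ry":0,"rz":3},{"dx":0.065,"dy":-0.067,"dz":0,"rx":0,"ry":0,"rz":6},{"dx":0.1,"dy":-0.103,"dz":0,"rx":0,"ry":0,"rz":9},{"dx":0.135,"dy":-0.138,"dz":0,"rx":0,"ry":0,"rz":12.3},{"dx":0.159,"dy":-0.162,"dz":0,"rx":0,"ry":0,"rz":12.3}]}}

```text
time: 3.52
position: [0.5754, -0.1829, 0.2267]
tool_rot: [0.991, 0.135, 0.0, -0.001]
ft_force: [-0.1, -0.5, -1.9]
grip_width: 0.0239
```

{"op": "step_arm", "data": {"targets": [{"dx":0,"dy":0,"dz":0,"rx":0,"ry":0,"rz":0},{"dx":0,"dy":0,"dz":0,"rx":0,"ry":0,"rz":0},{"dx":0,"dy":0,"dz":0,"rx":0,"ry":0,"rz":0},{"dx":0,"dy":0,"dz":0,"rx":0,"ry":0,"rz":0},{"dx":0,"dy":0,"dz":0,"rx":0,"ry":0,"rz":0}]}}

```text
time: 4.15
position: [0.5752, -0.1837, 0.2267]
tool_rot: [0.991, 0.134, 0.001, -0.001]
ft_force: [-0.1, 0.5, -1.9]
grip_width: 0.0237
```

```bash
python3 - <<'E'
from h import *
from rig import telemetry, viewer
o=telemetry.get_obs(); print(o["position"],o["ft_force"],o["grip_width"])
print(move(o,[.5758,-.1851,.225],105.4))
for n in("scene","top"):
    c=viewer.camera(n); np.savez(n+"4.npz",**c)
    crop(c,*((170,190,290,280) if n=="scene" else (290,130,410,220)),6,f"pics/{n}4.png")
E
```

```text
[ 0.57519941 -0.18367302  0.22665724] [-0.12881906  0.49080287 -1.91279271] 0.02374087080294636
(array([0.0002, 0.0015, 0.0017]), array([-0.1 , -0.07,  0.04]))
```

View pics/scene4.png

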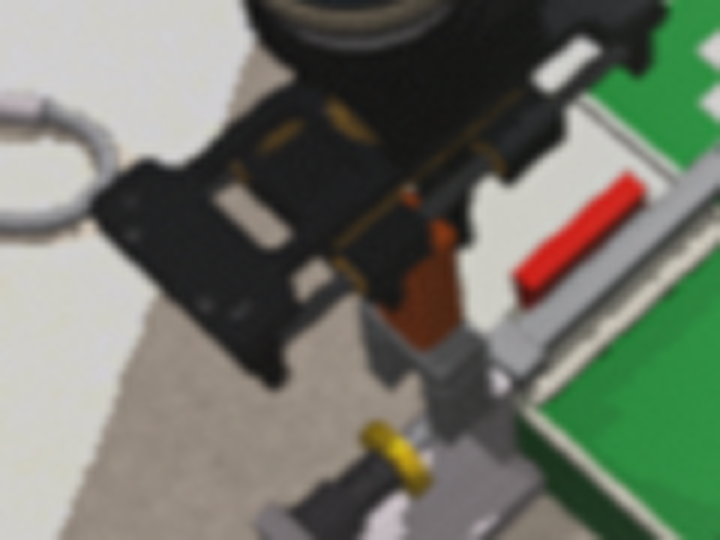

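View pics/top4.png

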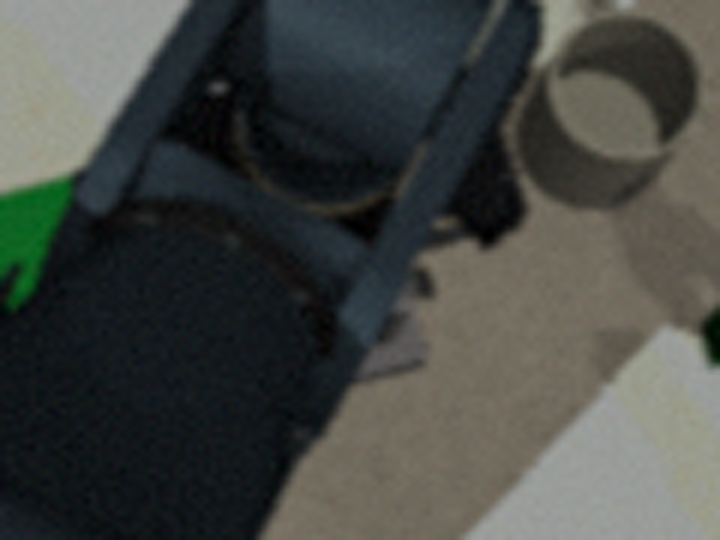

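The key hangs upright, prongs down, above the rod at crop (430,380). I'll measure where it is in case axes.

```bash
python3 - <<'E'
from h import *
yaw=np.radians(15.4); ex=np.array([np.cos(yaw),np.sin(yaw)]); ey=np.array([-ex[1],ex[0]])
c=load("scene4.npz"); P=cloud(c); q=P[...,:2]-[.5485,-.037]; u=q@ex*1000; v=q@ey*1000; Z=P[...,2]
h=cv2.cvtColor(c["img"],cv2.COLOR_BGR2HSV)
m=(abs(u+13)<40)&(abs(v+150)<30)&(Z>.1)&(Z<.2)
a=np.c_[u[m],v[m],Z[m]*1000]; org=(h[...,1]>150)[m]
for nm,b in(("orange",a[org]),("steel",a[~org])): print(nm,len(b),np.percentile(b,[0,5,25,50,75,95,100],axis=0).round(1).T.tolist())
for z0 in range(120,200,8):
    b=a[(a[:,2]>=z0)&(a[:,2]<z0+8)]
    if len(b): print(z0,len(b),b.min(0).round(),b.max(0).round())
E
```

```text
orange 63 [[-14.6, -11.4, -3.0, 0.9, 1.6, 2.4, 2.4], [-160.2, -160.0, -159.3, -156.0, -149.8, -143.6, -142.2], [170.9, 172.2, 177.6, 185.2, 192.0, 198.3, 199.6]]
steel 298 [[-35.5, -29.9, -15.3, 4.9, 11.4, 12.3, 13.1], [-162.2, -161.5, -160.7, -156.5, -146.6, -138.1, -135.7], [101.7, 108.3, 125.1, 148.6, 161.6, 168.9, 195.9]]
120 26 [ -33. -162.  120.] [  12. -139.  128.]
128 24 [ -32. -162.  128.] [  13. -139.  135.]
136 29 [ -35. -162.  136.] [  13. -138.  144.]
144 29 [ -34. -162.  144.] [  13. -137.  152.]
152 31 [ -32. -162.  152.] [  13. -137.  160.]
160 84 [ -32. -161.  160.] [  13. -136.  168.]
168 23 [ -22. -160.  168.] [   3. -137.  175.]
176 22 [ -13. -160.  176.] [   2. -137.  184.]
184 20 [ -10. -160.  184.] [   2. -140.  192.]
192 17 [  -6. -160.  192.] [   2. -140.  200.]
```

The bridge top reads about 168–170 mm, so the tips are at about 110 mm and the grip sits about 117 mm up the key. The key spans x -34 to 13 and y -162 to -136, which fits the 38 mm gap. I'll raise the grip force and lower it 70 mm; tool x is case x and tool y is case -y.

{"op": "step_arm", "data": {"targets": [{"dx":-0.001,"dy":0,"dz":0.01,"rx":0,"ry":0,"rz":0},{"dx":-0.001,"dy":0,"dz":0.022,"rx":0,"ry":0,"rz":0},{"dx":-0.001,"dy":0,"dz":0.032,"rx":0,"ry":0,"rz":0},{"dx":-0.001,"dy":0,"dz":0.037,"rx":0,"ry":0,"rz":0},{"dx":-0.001,"dy":0,"dz":0.04,"rx":0,"ry":0,"rz":0}], "force": 60}}

```text
time: 4.88
position: [0.5743, -0.1834, 0.1861]
tool_rot: [0.991, 0.135, 0.0, -0.001]
ft_force: [-0.1, 0.5, -2.1]
grip_width: 0.0235
```

```bash
python3 - <<'E'
from h import *
from rig import telemetry, viewer
o=telemetry.get_obs(); print(o["position"],o["ft_force"],o["grip_width"])
c=viewer.camera("scene"); np.savez("scene5.npz",**c)
crop(c,190,210,270,270,10,"pics/scene5.png")
E
```

```text
[ 0.57430147 -0.18342193  0.18611751] [-0.09816949  0.49590607 -2.07021741] 0.023520396947989512
```

View pics/scene5.png

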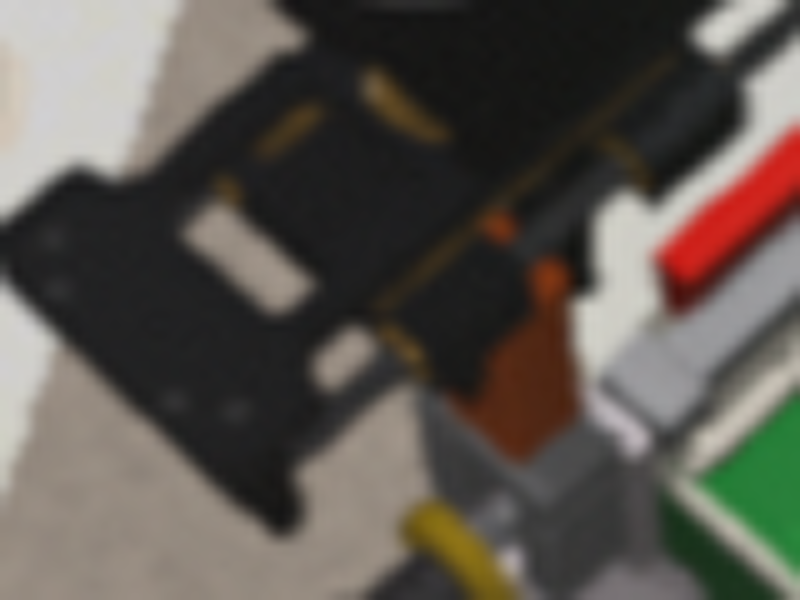

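The prongs are entering on either side of the rod, between the collar at (460,555) and the lug at (630,430), with no extra force. 30 mm further.

{"op": "step_arm", "data": {"targets": [{"dx":0,"dy":0,"dz":0.007,"rx":0,"ry":0,"rz":0},{"dx":0,"dy":0,"dz":0.014,"rx":0,"ry":0,"rz":0},{"dx":0,"dy":0,"dz":0.021,"rx":0,"ry":0,"rz":0},{"dx":0,"dy":0,"dz":0.027,"rx":0,"ry":0,"rz":0},{"dx":0,"dy":0,"dz":0.03,"rx":0,"ry":0,"rz":0}]}}

```text
time: 5.55
position: [0.5741, -0.1833, 0.1559]
tool_rot: [0.991, 0.135, -0.0, -0.001]
ft_force: [-3.4, 1.4, 10.5]
grip_width: 0.0238
```

{"op": "step_arm", "data": {"targets": [{"dx":0,"dy":0.003,"dz":0,"rx":0,"ry":0,"rz":0},{"dx":0,"dy":0.006,"dz":0,"rx":0,"ry":0,"rz":0},{"dx":0,"dy":0.009,"dz":0,"rx":0,"ry":0,"rz":0},{"dx":0,"dy":0.012,"dz":0,"rx":0,"ry":0,"rz":0},{"dx":0,"dy":0.014,"dz":0,"rx":0,"ry":0,"rz":0}]}}

```text
time: 6.18
position: [0.5779, -0.1963, 0.1561]
tool_rot: [0.991, 0.134, 0.0, -0.002]
ft_force: [-1.4, 4.8, 4.8]
grip_width: 0.0237
```

```bash
python3 - <<'E'
from h import *
from rig import telemetry, viewer
o=telemetry.get_obs(); print(o["position"],o["ft_force"],o["grip_width"])
c=viewer.camera("scene"); np.savez("scene6.npz",**c)
crop(c,190,210,270,270,10,"pics/scene6.png")
E
```

```text
[ 0.57789852 -0.19634349  0.15613065] [-1.39656518  4.84935981  4.82150249] 0.02367215699815523
```

View pics/scene6.png

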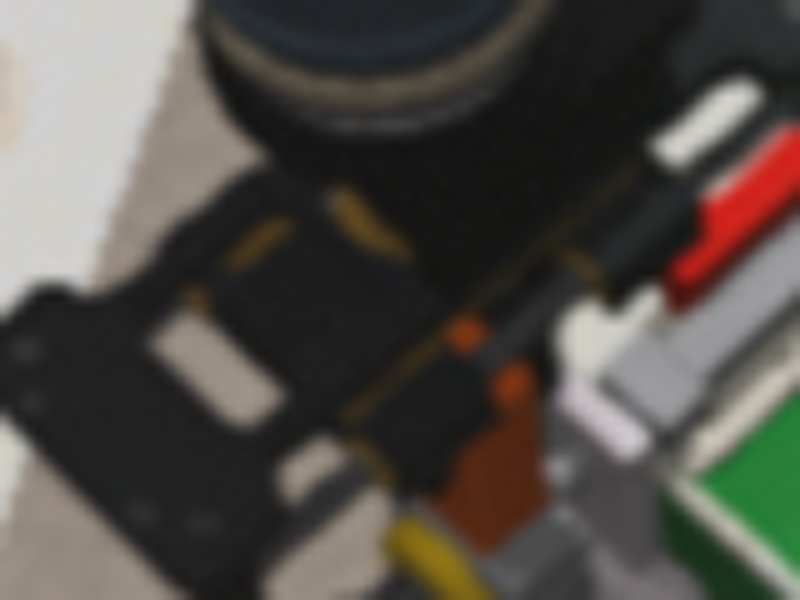

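The fork is against the collar (about 4.5 N). An upward force shows the bridge resting on the rod, so I'll lift 3 mm and press on.

{"op": "step_arm", "data": {"targets": [{"dx":0,"dy":0,"dz":-0.003,"rx":0,"ry":0,"rz":0},{"dx":0,"dy":0.003,"dz":-0.003,"rx":0,"ry":0,"rz":0},{"dx":0,"dy":0.005,"dz":-0.003,"rx":0,"ry":0,"rz":0},{"dx":0,"dy":0.007,"dz":-0.003,"rx":0,"ry":0,"rz":0},{"dx":0,"dy":0.009,"dz":-0.003,"rx":0,"ry":0,"rz":0}]}}

```text
time: 6.85
position: [0.5796, -0.2049, 0.1584]
tool_rot: [0.991, 0.134, -0.001, -0.003]
ft_force: [-1.3, 6.0, -3.2]
grip_width: 0.0234
```

```bash
python3 - <<'E'
from h import *
from rig import telemetry, viewer
o=telemetry.get_obs(); print(o["position"],o["ft_force"],o["grip_width"])
c=viewer.camera("scene"); np.savez("scene7.npz",**c)
crop(c,190,190,310,280,6,"pics/scene7.png")
E
```

```text
[ 0.57955781 -0.20491937  0.15838525] [-1.27706854  5.98375649 -3.17216285] 0.02343519911407089
```

View pics/scene7.png

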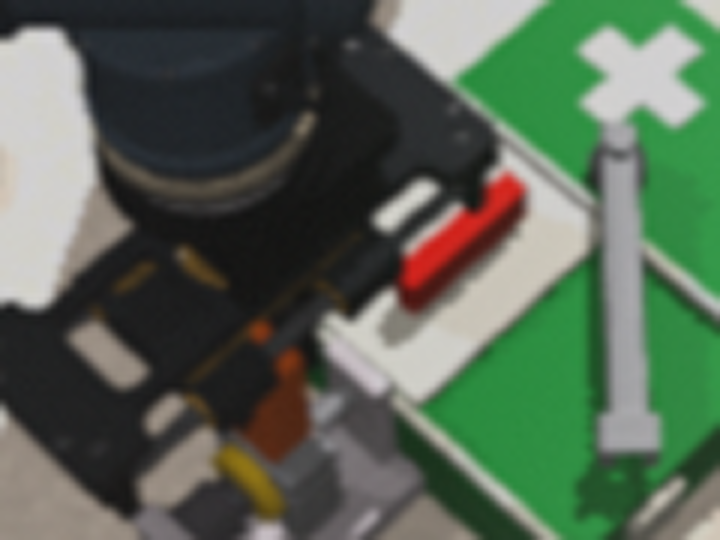

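The link is swinging free. I'll hold for a moment, then ease back to mid-gap.

{"op": "step_arm", "data": {"targets": [{"dx":0,"dy":0,"dz":0,"rx":0,"ry":0,"rz":0},{"dx":0,"dy":0,"dz":0,"rx":0,"ry":0,"rz":0},{"dx":0,"dy":0,"dz":0,"rx":0,"ry":0,"rz":0},{"dx":0,"dy":0,"dz":0,"rx":0,"ry":0,"rz":0},{"dx":0,"dy":0,"dz":0,"rx":0,"ry":0,"rz":0}]}}

```text
time: 7.52
position: [0.5795, -0.2049, 0.1583]
tool_rot: [0.991, 0.134, -0.001, -0.003]
ft_force: [-1.4, 5.0, -1.9]
grip_width: 0.0237
```

{"op": "step_arm", "data": {"targets": [{"dx":0,"dy":-0.004,"dz":0,"rx":0,"ry":0,"rz":0},{"dx":0,"dy":-0.009,"dz":0,"rx":0,"ry":0,"rz":0},{"dx":0,"dy":-0.014,"dz":0,"rx":0,"ry":0,"rz":0},{"dx":0,"dy":-0.018,"dz":0,"rx":0,"ry":0,"rz":0},{"dx":0,"dy":-0.021,"dz":0,"rx":0,"ry":0,"rz":0}]}}

```text
time: 8.15
position: [0.5753, -0.1861, 0.1594]
tool_rot: [0.991, 0.134, 0.001, -0.001]
ft_force: [-0.6, -0.4, -1.3]
grip_width: 0.0235
```

```bash
python3 - <<'E'
from h import *
from rig import telemetry, viewer
o=telemetry.get_obs(); print(o["position"],o["ft_force"],o["grip_width"])
c=viewer.camera("scene"); np.savez("scene8.npz",**c)
crop(c,190,190,350,310,5,"pics/scene8.png")
E
```

```text
[ 0.57528837 -0.18610855  0.15936218] [-0.63835545 -0.40147436 -1.28077845] 0.02353002567890095
```

View pics/scene8.png

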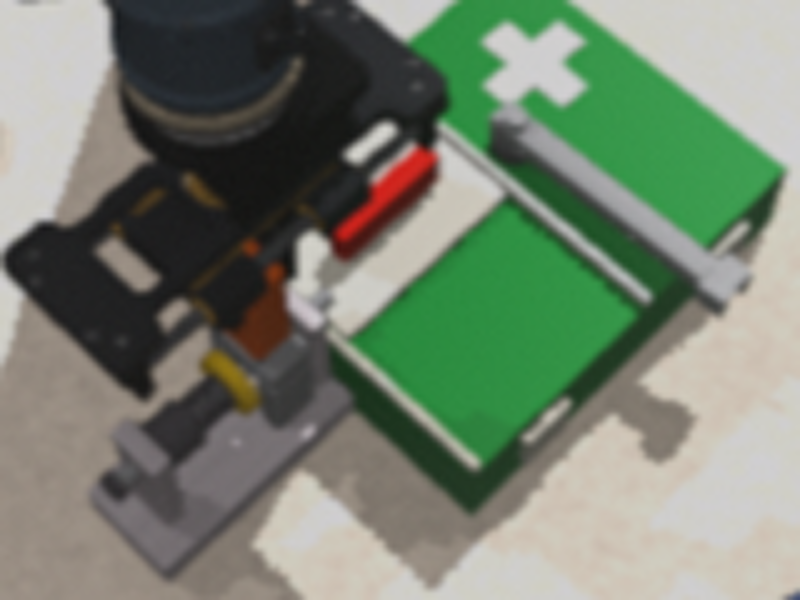

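The link lies along case +x, fully swung, and the collar is back. Lifting straight up.

{"op": "step_arm", "data": {"targets": [{"dx":0,"dy":0,"dz":-0.008,"rx":0,"ry":0,"rz":0},{"dx":0,"dy":0,"dz":-0.02,"rx":0,"ry":0,"rz":0},{"dx":0,"dy":0,"dz":-0.04,"rx":0,"ry":0,"rz":0},{"dx":0,"dy":0,"dz":-0.065,"rx":0,"ry":0,"rz":0},{"dx":0,"dy":0,"dz":-0.085,"rx":0,"ry":0,"rz":0}]}}

```text
time: 8.82
position: [0.5755, -0.1862, 0.2465]
tool_rot: [0.991, 0.134, 0.001, -0.0]
ft_force: [0.8, -0.2, -1.0]
grip_width: 0.0235
```

```bash
python3 - <<'E'
from h import *
from rig import telemetry, viewer
o=telemetry.get_obs(); print(o["position"],o["ft_force"],o["grip_width"])
c=viewer.camera("scene"); np.savez("scene9.npz",**c)
crop(c,170,170,330,290,5,"pics/scene9.png")
P=cloud(c); yaw=np.radians(15.4); ex=np.array([np.cos(yaw),np.sin(yaw)]); ey=np.array([-ex[1],ex[0]])
q=P[...,:2]-o["position"][:2]; u=q@ex*1000; v=q@ey*1000; Z=P[...,2]*1000
m=(abs(u)<40)&(abs(v)<30)&(Z>100)&(Z<210); a=np.c_[u,v,Z][:0]
a=np.c_[u[m],v[m],Z[m]]
for z0 in range(96,210,8):
    b=a[(a[:,2]>=z0)&(a[:,2]<z0+8)]
    if len(b): print(z0,len(b),b.min(0).round(),b.max(0).round())
print(move(o,[.510,-.4015,.24],117.5))
E
```

```text
[ 0.57545419 -0.18622169  0.24648351] [ 0.78661287 -0.24515374 -0.97883978] 0.02353764252456733
120 15 [-20. -14. 123.] [ 26.   8. 128.]
128 30 [-22. -13. 128.] [ 26.   9. 136.]
136 26 [-21. -13. 136.] [ 26.  10. 144.]
144 30 [-20. -14. 144.] [ 26.  11. 152.]
152 29 [-19. -13. 152.] [ 26.  11. 160.]
160 26 [-21. -14. 161.] [ 27.  12. 168.]
168 36 [-20. -13. 168.] [ 26.  12. 176.]
176 92 [-21. -13. 176.] [ 26.  13. 184.]
184 21 [-18. -12. 184.] [ 23.   8. 191.]
192 27 [ -9. -11. 192.] [ 16.   9. 199.]
200 18 [  2. -12. 200.] [ 17.   9. 208.]
208 6 [ 10. -11. 209.] [ 16.  11. 210.]
(array([-0.1204,  0.1901,  0.0061]), array([ -0.02,  -0.15, -12.05]))
```

View pics/scene9.png

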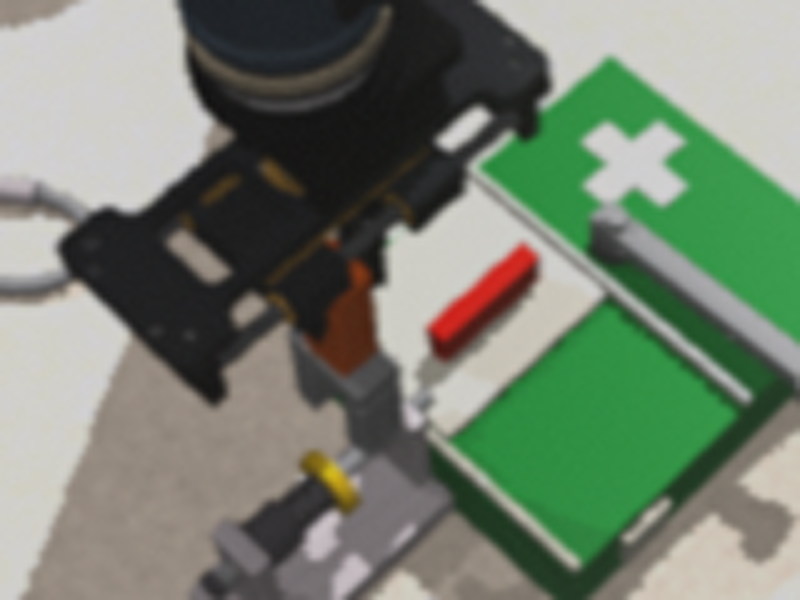

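The key still hangs upright. Carrying it back to its free spot.

{"op": "step_arm", "data": {"targets": [{"dx":-0.022,"dy":0.034,"dz":0,"rx":0,"ry":0,"rz":-3},{"dx":-0.05,"dy":0.079,"dz":0,"rx":0,"ry":0,"rz":-6},{"dx":-0.078,"dy":0.123,"dz":0,"rx":0,"ry":0,"rz":-9},{"dx":-0.103,"dy":0.163,"dz":0,"rx":0,"ry":0,"rz":-12},{"dx":-0.12,"dy":0.19,"dz":0,"rx":0,"ry":0,"rz":-12}]}}

```text
time: 9.5
position: [0.5109, -0.4047, 0.2494]
tool_rot: [0.972, 0.237, 0.003, 0.002]
ft_force: [-0.4, 0.1, -2.1]
grip_width: 0.0236
```

{"op": "step_arm", "data": {"targets": [{"dx":0,"dy":0,"dz":0.015,"rx":0,"ry":0,"rz":0},{"dx":0,"dy":0,"dz":0.045,"rx":0,"ry":0,"rz":0},{"dx":0,"dy":0,"dz":0.075,"rx":0,"ry":0,"rz":0},{"dx":0,"dy":0,"dz":0.098,"rx":0,"ry":0,"rz":0},{"dx":0,"dy":0,"dz":0.108,"rx":0,"ry":0,"rz":0}]}}

```text
time: 10.12
position: [0.5112, -0.4027, 0.1393]
tool_rot: [0.971, 0.237, 0.002, 0.0]
ft_force: [0.8, -0.7, -1.1]
grip_width: 0.0238
```

```bash
python3 - <<'E'
from h import *
from rig import telemetry, viewer
c=viewer.camera("scene"); np.savez("scene10.npz",**c)
o=telemetry.get_obs(); print(o["position"],o["ft_force"],o["grip_width"])
crop(c,80,210,200,300,6,"pics/scene10.png")
P=cloud(c); yaw=np.radians(27.5); ex=np.array([np.cos(yaw),np.sin(yaw)]); ey=np.array([-ex[1],ex[0]])
q=P[...,:2]-o["position"][:2]; u=q@ex*1000; v=q@ey*1000; Z=P[...,2]*1000
m=(abs(u)<35)&(abs(v)<25)&(Z>4)&(Z<100)
a=np.c_[u[m],v[m],Z[m]]
for z0 in range(0,100,8):
    b=a[(a[:,2]>=z0)&(a[:,2]<z0+8)]
    if len(b): print(z0,len(b),b.min(0).round(),b.max(0).round())
print(move(o,[.510,-.4015,.12],117.5))
E
```

```text
[ 0.51113534 -0.40289096  0.13879182] [-0.37080298  0.00834416 -2.17155906] 0.023717769449261964
16 21 [-18. -14.  16.] [28. 11. 24.]
24 22 [-20. -13.  24.] [27. 11. 31.]
32 25 [-17. -13.  33.] [27. 12. 39.]
40 18 [-19. -13.  40.] [27. 11. 48.]
48 24 [-16. -13.  48.] [28. 12. 56.]
56 23 [-16. -13.  57.] [26. 11. 64.]
64 25 [-20. -13.  64.] [27. 12. 72.]
72 75 [-11. -13.  72.] [27. 13. 79.]
80 20 [ -4. -12.  81.] [16. 11. 88.]
88 18 [ -1. -11.  88.] [17. 10. 96.]
96 10 [  9. -12.  96.] [ 17.  11. 100.]
(array([-0.0005, -0.0018,  0.0188]), array([ 0.08, -0.26, -0.08]))
```

View pics/scene10.png

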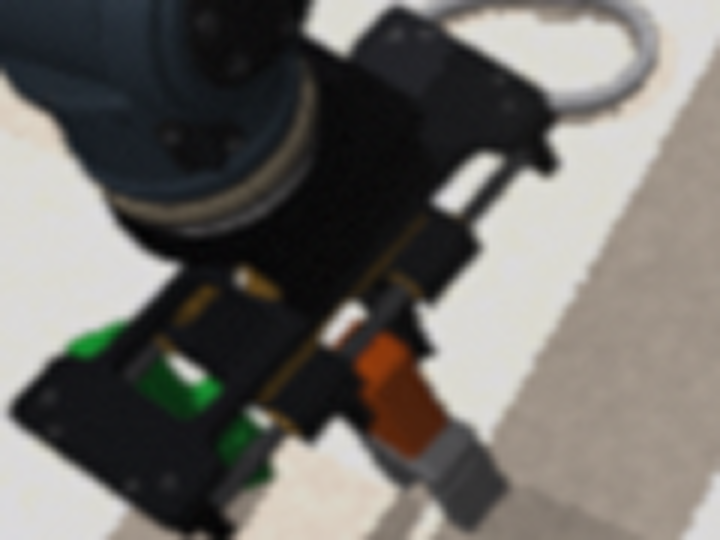

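The key is upright with its tips about 19–20 mm up. Lowering until the force rises.

{"op": "step_arm", "data": {"targets": [{"dx":0,"dy":0,"dz":0.006,"rx":0,"ry":0,"rz":0},{"dx":0,"dy":0,"dz":0.011,"rx":0,"ry":0,"rz":0},{"dx":0,"dy":0,"dz":0.015,"rx":0,"ry":0,"rz":0},{"dx":0,"dy":0,"dz":0.017,"rx":0,"ry":0,"rz":0},{"dx":0,"dy":0,"dz":0.018,"rx":0,"ry":0,"rz":0}]}}

```text
time: 10.8
position: [0.5116, -0.4031, 0.1224]
tool_rot: [0.972, 0.237, 0.003, 0.0]
ft_force: [-0.4, 2.0, 8.3]
grip_width: 0.0237
```

The tips are on the table (+10 N). Opening.

{"op": "step_arm", "data": {"targets": [{"dx":0,"dy":0,"dz":0,"rx":0,"ry":0,"rz":0},{"dx":0,"dy":0,"dz":0,"rx":0,"ry":0,"rz":0},{"dx":0,"dy":0,"dz":0,"rx":0,"ry":0,"rz":0},{"dx":0,"dy":0,"dz":0,"rx":0,"ry":0,"rz":0},{"dx":0,"dy":0,"dz":0,"rx":0,"ry":0,"rz":0}], "gripper": 0.7, "force": 20}}

```text
time: 11.42
position: [0.5115, -0.4031, 0.1222]
tool_rot: [0.972, 0.237, 0.003, 0.0]
ft_force: [0.1, -0.6, 0.3]
grip_width: 0.0594
```

{"op": "step_arm", "data": {"targets": [{"dx":0,"dy":0,"dz":0,"rx":0,"ry":0,"rz":0},{"dx":0,"dy":0,"dz":-0.02,"rx":0,"ry":0,"rz":0},{"dx":0,"dy":0,"dz":-0.05,"rx":0,"ry":0,"rz":0},{"dx":0,"dy":0,"dz":-0.08,"rx":0,"ry":0,"rz":0},{"dx":0,"dy":0,"dz":-0.1,"rx":0,"ry":0,"rz":0}]}}

```text
time: 12.05
position: [0.5113, -0.4035, 0.2239]
tool_rot: [0.972, 0.237, 0.003, 0.001]
ft_force: [-0.5, -0.1, -0.4]
grip_width: 0.0613
```

```bash
python3 - <<'E'
from h import *
from rig import telemetry, viewer
c=viewer.camera("scene"); np.savez("scene11.npz",**c); cv2.imwrite("pics/s11.png",c["img"])
o=telemetry.get_obs(); print(o["position"],o["ft_force"],o["grip_width"])
yaw=np.radians(15.4); ex=np.array([np.cos(yaw),np.sin(yaw)]); ey=np.array([-ex[1],ex[0]])
P=np.array([.5485,-.037])+ -.075*ex -.051*ey; print(P)
print(move(o,[*P,.2],105.4))
E
```

```text
[ 0.51229777 -0.4044583   0.22654657] [-0.30029457 -0.82816656  1.2578497 ] 0.06085326933252177
[ 0.48973621 -0.10608557]
(array([ 0.1171, -0.2755,  0.025 ]), array([ 0.44, -0.44, 12.01]))
```

View pics/s11.png

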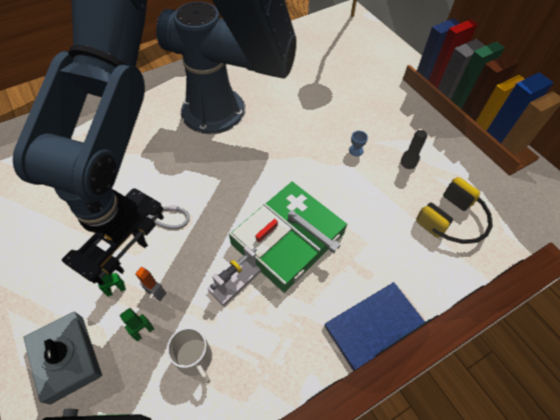

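The key stands free at (148,280), the link is swung, and the bar is at rest. Moving in front of the pull with the jaws shut.

{"op": "step_arm", "data": {"targets": [{"dx":0.017,"dy":-0.04,"dz":0,"rx":0,"ry":0,"rz":3},{"dx":0.042,"dy":-0.1,"dz":0,"rx":0,"ry":0,"rz":6},{"dx":0.068,"dy":-0.16,"dz":0,"rx":0,"ry":0,"rz":9},{"dx":0.093,"dy":-0.22,"dz":0,"rx":0,"ry":0,"rz":12},{"dx":0.117,"dy":-0.276,"dz":0,"rx":0,"ry":0,"rz":12}], "gripper": 0}}

```text
time: 12.72
position: [0.4891, -0.11, 0.2247]
tool_rot: [0.991, 0.134, 0.005, 0.003]
ft_force: [0.9, 0.1, 0.4]
grip_width: 0.019
```

```bash
python3 - <<'E'
from h import *
from rig import telemetry
o=telemetry.get_obs(); print(o["position"],o["ft_force"],o["grip_width"])
print(move(o,[.4897,-.1061,.0895],105.4))
E
```

```text
[ 0.48907011 -0.10998345  0.22472009] [0.94301287 0.08770723 0.36170154] 0.018992188066248923
(array([ 0.0005, -0.0045,  0.1352]), array([ 0.38, -0.49, -0.05]))
```

{"op": "step_arm", "data": {"targets": [{"dx":0,"dy":-0.004,"dz":0.03,"rx":0,"ry":0,"rz":0},{"dx":0,"dy":-0.004,"dz":0.065,"rx":0,"ry":0,"rz":0},{"dx":0,"dy":-0.004,"dz":0.095,"rx":0,"ry":0,"rz":0},{"dx":0,"dy":-0.004,"dz":0.117,"rx":0,"ry":0,"rz":0},{"dx":0,"dy":-0.004,"dz":0.13,"rx":0,"ry":0,"rz":0}], "gripper": 0}}

```text
time: 13.35
position: [0.4887, -0.1064, 0.0933]
tool_rot: [0.991, 0.134, 0.004, 0.002]
ft_force: [-0.5, 0.6, -0.2]
grip_width: 0.0005
```

```bash
python3 - <<'E'
from h import *
from rig import telemetry,viewer
o=telemetry.get_obs(); print(o["position"],o["ft_force"],o["grip_width"])
print(move(o,[.4897,-.1061,.0895],105.4))
c=viewer.camera("scene"); crop(c,190,170,310,260,6,"pics/s12.png")
E
```

```text
[ 0.48873166 -0.10637673  0.09332028] [-0.47821846  0.57479862 -0.24416321] 0.000506989404020452
(array([ 0.001 , -0.    ,  0.0038]), array([ 0.3 , -0.4 , -0.05]))
```

View pics/s12.png

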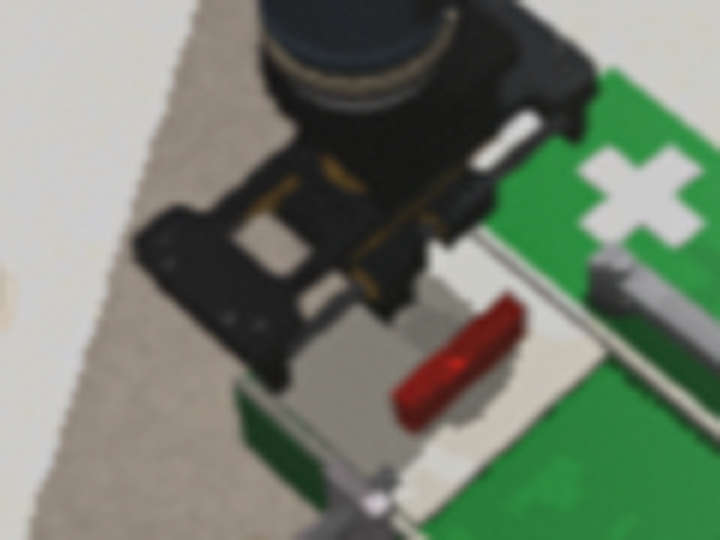

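The shut fingers stand before the pull's near face at crop (450,360). Pushing along +x.

{"op": "step_arm", "data": {"targets": [{"dx":0.008,"dy":0,"dz":0.003,"rx":0,"ry":0,"rz":0},{"dx":0.018,"dy":0,"dz":0.003,"rx":0,"ry":0,"rz":0},{"dx":0.028,"dy":0,"dz":0.003,"rx":0,"ry":0,"rz":0},{"dx":0.038,"dy":0,"dz":0.003,"rx":0,"ry":0,"rz":0},{"dx":0.048,"dy":0,"dz":0.003,"rx":0,"ry":0,"rz":0}]}}

```text
time: 14.02
position: [0.5352, -0.0934, 0.0901]
tool_rot: [0.991, 0.134, 0.003, 0.002]
ft_force: [-1.5, -1.5, 0.7]
grip_width: 0.0007
```

{"op": "step_arm", "data": {"targets": [{"dx":0.01,"dy":0,"dz":0,"rx":0,"ry":0,"rz":0},{"dx":0.02,"dy":0,"dz":0,"rx":0,"ry":0,"rz":0},{"dx":0.03,"dy":0,"dz":0,"rx":0,"ry":0,"rz":0},{"dx":0.038,"dy":0,"dz":0,"rx":0,"ry":0,"rz":0},{"dx":0.045,"dy":0,"dz":0,"rx":0,"ry":0,"rz":0}]}}

```text
time: 14.65
position: [0.5789, -0.0812, 0.0902]
tool_rot: [0.991, 0.134, 0.003, 0.002]
ft_force: [-1.0, 0.2, -1.1]
grip_width: 0.0002
```

```bash
python3 - <<'E'
from h import *
from rig import telemetry,viewer
o=telemetry.get_obs(); print(o["position"],o["ft_force"],o["grip_width"])
c=viewer.camera("scene"); crop(c,210,170,330,260,6,"pics/s13.png")
yaw=np.radians(15.4); ex=np.array([np.cos(yaw),np.sin(yaw)]); ey=np.array([-ex[1],ex[0]])
q=o["position"][:2]-[.5485,-.037]; print(q@ex,q@ey)
E
```

```text
[ 0.57890925 -0.08116391  0.09017586] [-1.00457249  0.22333602 -1.05330722] 0.00022374776338055825
0.01758941937927622 -0.05065358396957165
```

View pics/s13.png

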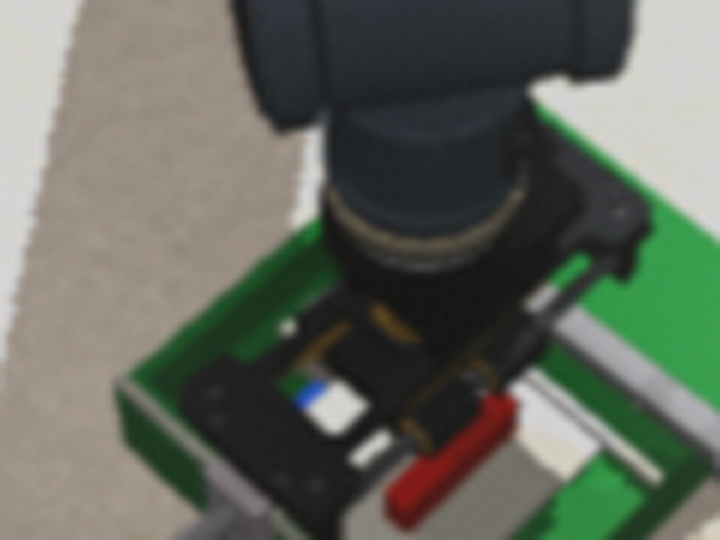

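The door is moving, about 65 mm so far. Finishing gently.

{"op": "step_arm", "data": {"targets": [{"dx":0.006,"dy":0,"dz":0,"rx":0,"ry":0,"rz":0},{"dx":0.011,"dy":0,"dz":0,"rx":0,"ry":0,"rz":0},{"dx":0.015,"dy":0,"dz":0,"rx":0,"ry":0,"rz":0},{"dx":0.018,"dy":0,"dz":0,"rx":0,"ry":0,"rz":0},{"dx":0.02,"dy":0,"dz":0,"rx":0,"ry":0,"rz":0}]}}

```text
time: 15.32
position: [0.5976, -0.0762, 0.0903]
tool_rot: [0.991, 0.134, 0.002, 0.002]
ft_force: [-7.5, -3.0, 3.0]
grip_width: 0.0006
```

{"op": "step_arm", "data": {"targets": [{"dx":0.001,"dy":0,"dz":0,"rx":0,"ry":0,"rz":0},{"dx":0.002,"dy":0,"dz":0,"rx":0,"ry":0,"rz":0},{"dx":0.003,"dy":0,"dz":0,"rx":0,"ry":0,"rz":0},{"dx":0.003,"dy":0,"dz":0,"rx":0,"ry":0,"rz":0},{"dx":0.003,"dy":0,"dz":0,"rx":0,"ry":0,"rz":0}]}}

```text
time: 15.95
position: [0.5977, -0.0761, 0.0904]
tool_rot: [0.991, 0.135, -0.001, 0.002]
ft_force: [-7.8, -4.0, 5.0]
grip_width: 0.0006
```

The door is against its stop: the force is up to about 8 N with no further travel. Backing off, lifting clear and checking.

{"op": "step_arm", "data": {"targets": [{"dx":-0.008,"dy":0,"dz":0,"rx":0,"ry":0,"rz":0},{"dx":-0.02,"dy":0,"dz":-0.01,"rx":0,"ry":0,"rz":0},{"dx":-0.03,"dy":0,"dz":-0.05,"rx":0,"ry":0,"rz":0},{"dx":-0.04,"dy":0,"dz":-0.1,"rx":0,"ry":0,"rz":0},{"dx":-0.05,"dy":0,"dz":-0.15,"rx":0,"ry":0,"rz":0}]}}

```text
time: 16.58
position: [0.5497, -0.0889, 0.2427]
tool_rot: [0.991, 0.135, -0.001, 0.002]
ft_force: [1.0, -0.5, 0.7]
grip_width: 0.0003
```

{"op": "step_arm", "data": {"targets": [{"dx":-0.03,"dy":0,"dz":0,"rx":0,"ry":0,"rz":0},{"dx":-0.06,"dy":0,"dz":0,"rx":0,"ry":0,"rz":0},{"dx":-0.08,"dy":0,"dz":0,"rx":0,"ry":0,"rz":0},{"dx":-0.1,"dy":0,"dz":0,"rx":0,"ry":0,"rz":0},{"dx":-0.1,"dy":0,"dz":0,"rx":0,"ry":0,"rz":0}]}}

```text
time: 17.2
position: [0.4524, -0.1155, 0.2435]
tool_rot: [0.991, 0.134, 0.0, 0.002]
ft_force: [-0.1, -0.6, 0.5]
grip_width: 0.0003
```

```bash
python3 - <<'E'
from h import *
from rig import telemetry,viewer
o=telemetry.get_obs(); print(o["position"],o["time"])
c=viewer.camera("scene"); cv2.imwrite("pics/s14.png",c["img"])
yaw=np.radians(15.4); ex=np.array([np.cos(yaw),np.sin(yaw)]); ey=np.array([-ex[1],ex[0]])
def st(c):
    P=cloud(c); h=cv2.cvtColor(c["img"],cv2.COLOR_BGR2HSV)
    q=P[...,:2]-[.5485,-.037]; u=q@ex*1000; v=q@ey*1000; Z=P[...,2]
    red=((h[...,0]<5)|(h[...,0]>174))&(h[...,1]>150)&(h[...,2]>60)&(abs(u)<100)&(abs(v)<120)&(Z>.075)
    yel=(h[...,0]>18)&(h[...,0]<33)&(h[...,1]>130)&(abs(u+13)<40)&(v<-140)&(v>-210)
    b=(P[...,0]>.46)&(P[...,0]<.56)&(P[...,1]>-.45)&(P[...,1]<-.36)&(Z>.118)
    for m in(red,yel,b): print(m.sum(),np.nanmedian(u[m]),np.nanmedian(v[m]),np.nanmax(Z[m]))
st(load("scene0.npz")); st(c)
E
```

```text
[ 0.45241058 -0.11554689  0.24349677] 17.2
131 -28.04084108371153 -51.04984523531107 0.08729619893765632
58 -9.417887171974046 -173.31592467936576 0.09072308343327341
129 -131.45829446168312 -340.6864357009236 0.12913053899781393
151 57.45899071763816 -50.96142856781462 0.08861475684684107
60 -8.88309095130884 -173.2974813028792 0.09313079070927478
130 -128.03186506629925 -343.03079969962766 0.1292322017840224
```

View pics/s14.png

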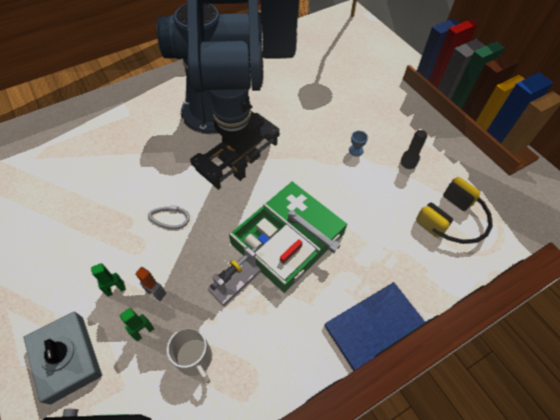

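The door has moved about 85 mm, the collar is back at rest, the link is swung, the key is standing, and the bystanders look unmoved. Handing in.

```bash
python3 -c "
from rig import robot
print(robot.hand_in())"
```

```text
the job is handed in; nothing more can be done
None
```

The first-aid case is open, and I handed the job in at about 17 s of the 69 s allowed. No verdict is reported.

**What I did:** I lowered the orange forked key over the bare rod and pressed the yellow collar until the link swung free. I let the bar spring back, stood the key on its prongs where it had been, and pushed the red pull to the door's stop with the shut fingers.

**Last checks:**
- **Door:** the pull's median position moved about 85 mm, from -28 to +57 mm in case x, and the door stopped moving as the force rose to about 8 N.
- **Spring bar:** the collar is back within 1 mm of its starting place.
- **Link:** it lies along the case's +x in the picture; I judged the angle by eye and did not measure it.
- **Key:** it stands upright with its top at 129 mm, about 4 mm from where it started and well clear of the case.
- **Bystanders:** they look unmoved in the picture, but I did not measure them.

**What did not go to plan:**
- The first two move calls were refused as invalid, before anything had moved.
- The jaws closed late, so the key was held about 117–121 mm up instead of 95 mm.
- The key's bridge briefly rested on the rod with about 12 N until I raised it 3 mm.

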